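# Open the vacuum-press filter housing

## Task

Open the filter housing on the bench: press its sprung black cap down until it clears the catch, twist it anticlockwise to the gaps in the neck and lift it out. Then set the cap down gently, upright with its bar on top, near the middle of the shallow plywood tray and let go. Feel your way: press and twist gently, never forcing the cap in the neck, and leave everything else on the bench where it lies.

Things in the scene. Friction and masses are not known exactly. Their poses are not given: they have to be found in the camera images.
- housing: Round aluminium filter housing bolted to the bench: base plate 130 x 130 x 12 mm, body 94 mm and neck 88 mm in diameter, rim 110 mm above the bench; pipe stubs along its +-y reach 88 mm out, up to 62 mm high. Origin: centre of its underside, z up. The locked cap's lugs lie along its +-x.
- mouth (a point): Centre of the neck's top rim, 110 mm above the bench. The rim's inward flange (5 mm thick, 57 mm inside diameter) has two open gaps for the cap's lugs, visible from above, each 34 degrees wide. Inside, a sprung plate pushes the cap up (5 N locked, 0.25 N more per mm pressed), and a hidden ring carries the catch and, below it, a rigid ledge.
- lug_gap (a point): Middle of one gap in the flange, at rim height, 33.5 mm from the neck's axis, 61 degrees (1.06 rad) anticlockwise, seen from above, of housing +x; the other gap is half a turn on.
- cap: Black plastic cap, about 0.16 kg: plug 53 mm diameter, 20 mm high, and on it a grip bar 50 mm long (cap x), 16 mm wide (cap y), 30 mm high. Origin: centre of the plug's underside, z up. Locked at the start: origin 100 mm above the bench, plug top 10 mm above the rim, cap x within 3 degrees of housing x, 2 mm of sideways play.
- grip_bar (a point): Point on the cap's axis 47 mm above its underside (3 mm below the bar's top), a good place to grasp: fingers closing along cap y, tips 8 mm above the plug's top.
- lug (a point): Outer end of the lug on cap +x, 35 mm from the axis (a second one on cap -x); 10 mm wide, 5 mm high, at the plug's foot. To free the cap, hold it pressed and turn it anticlockwise from above about 61 degrees from locked (53 to 69 will do); then it springs up through the gaps to about 6 mm above locked. End walls stop it 5 degrees clockwise of locked and 69 degrees anticlockwise.
- catch (a point): Point on the neck's axis at the locked cap's underside. From here the cap must go down 2.5 to 12.5 mm to clear the catch: the depth differs from unit to unit, cannot be seen and must be felt. 1 mm deeper the lugs meet the rigid ledge (5 to 9 N to get there); more pressing only raises the force, and over about 25 N of push does damage, as does twisting hard on the catch.
- tray: Shallow square plywood tray, fixed, 150 x 150 mm outside, walls 6 mm thick and 18 mm high, floor 6 mm thick. Origin: centre of its underside, sides along its x and y.
- offcut: Leave alone: beech offcut, 110 x 36 x 18 mm, lying between the filter housing and the tray
- chisel_black: Leave alone: chisel with black handle, 230 mm long, 28 mm thick
- chisel_red: Leave alone: chisel with dark red handle, 230 mm long, 28 mm thick
- mallet: Leave alone: soft-faced mallet lying down, 270 mm long, 44 mm high, head 140 mm wide
- glue_bottle: Leave alone: white glue bottle, 60 mm diameter, 150 mm high, standing
- try_square: Leave alone: try square lying flat, 150 x 120 mm, 18 mm high
Things that resemble listed ones, but are neither listed nor needed, are in the scene too. Several things have the shape of the cap; the one meant has the colours described above.

How it is judged:
On the way, in this order (a step that is already met when the one before it is completed fails the run):
1. the cap is pressed down: more than 2 mm below its locked height (z of cap in the frame of housing below 0.098 m), for 0.1 s.
2. still in the neck, the cap is turned more than 48 degrees (0.84 rad) from its locked angle (angle between the x axis of cap and the x axis of housing, either way round above 0.84 rad and z of cap in the frame of housing below 0.112 m and horizontal distance between cap and housing below 0.006 m), for 0.1 s.
3. the cap is lifted clear of the neck (z of cap in the frame of housing above 0.12 m), for 0.1 s.
At the end, for the whole second after the job is handed in: The cap stands upright (within 7 degrees, bar on top) and at rest on the tray's floor, its axis within 35 mm of the tray's centre along both of the tray's sides, released by the fingers (x of cap in the frame of tray between -0.035 and 0.035 m and y of cap in the frame of tray between -0.035 and 0.035 m and z of cap in the frame of tray below 0.01 m and angle between cap's own z axis and vertical below 0.12 rad and linear speed of cap below 0.02 m/s and contact force between the fingers and cap below 0.1 N); the robot touches nothing.
It fails at once if the cap is pressed or twisted into the housing (neck, catch, ledge and sprung plate together) with more than 30 N (contact force between cap and housing above 30 N).
It fails at once if the robot strikes the housing or the tray with more than 25 N (contact force between any of the arm, the fingers and housing above 25 N or contact force between any of the arm, the fingers and tray above 25 N).
It fails at once if the cap is dropped or slammed into the tray: it moves faster than 0.5 m/s within 40 mm above the bench (linear speed of cap above 0.5 m/s and height (world z) of cap below 0.04 m).
It fails at once if a bystander is moved by more than 20 mm (distance of any of offcut, chisel_black, chisel_red, mallet, glue_bottle, try_square from where it was at the start of the episode above 0.02 m).
It also fails if it takes over 61 s, if anything falls off the work surface, if the arm or the gripper's body presses on something with over 40 N, if the wrist force passes 120 N, or if a joint passes its speed limit or range.

## Robot

A 6-joint arm with a two-finger parallel gripper is mounted at the origin on the work surface. World frame = base frame: x ahead of the robot, y to its left, z up, the work surface at z = 0. Lengths are in m, angles in rad, forces in N, time in s.
With the tool pointing down it reaches from about 0.15 to 0.775 m from the base axis. Payload 6.1 kg.
Tool frame: the origin (TCP) lies midway between the tips of the shut fingers; the grasp point (between the pads) lies 19 mm behind it (robot.grip_depth is the distance from the TCP to the grasp point, in m); z points along the fingers, y is the line along which they close (so a half turn about z gives the same grasp; the last joint's range is limited). The gripper opens to 85 mm and grips with 20 to 120 N. Pads are 22 mm wide; open, the fingers measure 114 mm over their backs; the gripper's body (76 mm by 85 mm) begins 54 mm behind the grasp point. The pads swing forward as they close: fully open they stand 13 mm farther back than shut.
Start: joints at [-1.347, 0.126, -0.04, 1.405, 0, 1.571], TCP at [0.117, -0.512, 0.231] pointing down, gripper open.
Joint ranges: [-2.72, 2.72], [-0.95, 1.95], [-1.27, 1.35], [-1.78, 2.02], [-1.46, 1.47], [-3.14, 3.14]. Speed limits (rad/s): [2.39, 2.39, 3.01, 3.14, 3.14, 3.14].

## Interface

Orientations are given as a unit quaternion [x, y, z, w].
In Python, from workcell import robot gives the robot as it stands. Calls block until the motion is done:
- robot.move_ptp(position, orientation): joint-space move of the TCP to a pose.
- robot.line_to(position, rotation=None, velocity=0.15, max_force=None): straight line of the TCP; rotation=None keeps the orientation; velocity is the mean speed in m/s. With max_force (N) it stops when the force on the tool has changed by that much, and returns True; else False.
- robot.move_joints(angles): joint-space move.
- robot.release() and robot.gripper_close(strength=None): open the fingers fully, or close them until they stop; strength is the grip in N (None keeps the last).
- robot.wait(seconds).
- robot.solve_ik(position, orientation): joint angles nearest the present ones, or None.
- robot.read_state(): the state.
- robot.capture(name): name is "scene" or "top" or "wrist"; returns the picture (384x512x3 uint8, red, green, blue); there is no depth.
- robot.camera_model(name): a dict with "mtx" (3x3 intrinsics, pixels), "rvec" (rotation vector, rad) and "tvec" (3), from world to camera coordinates, as OpenCV has them; the wrist camera has in their place "tool_from_camera" (4x4, takes a point from camera to tool coordinates, whose origin is the TCP and whose axes are the flange's). Camera axes: x right, y down, z forward; pixel columns grow to the right and rows downward; lengths in m; the calibration is good to about 2 mm. A picture is of the moment at which its call begins: read the wrist's pose just before it. camera_model takes no time and is no camera call.
A pose or a line that the arm cannot do raises robot.PlanningError and nothing moves.
- robot.finish_job(): hands the job in; it is judged then, once.
Trained networks look in the newest picture that a camera, given by its name, has taken for a name from the list of things; names that differ only in an ending like _2 or _b are one class to them, and where a whole thing is asked for, a point or a joint stands for the part that bears it (a point fixed in the world has none). Each returns a list of dicts, best first, with "confidence" (0 to 1); they miss things now and then, are a little off and sometimes report something else, mostly with a low value. They report only what shows in the picture. A call takes as long as a camera call. They do not tell look-alikes from the thing itself.
- robot.spot_in(target, camera): "centre" ([x, y, z] in m, in world coordinates, good to about 4 mm: the middle of the surface that is visible of it).
The state is a dict: "time": time; "joint_pos": joint angles; "qd": joint speeds; "tau": joint torques, N m; "ee_pos": TCP position; "orientation": TCP orientation; "contact_force": force on the tool from outside, world axes, zero at the start; "moment": the same for the moment, N m; "finger_gap": opening from 0.0 (shut) to 1.0 (fully open); "gripper_force": force on a finger pad.
Only numpy, scipy, OpenCV 4.12 (cv2) and the standard library are available. Lean on these libraries where they do the work, as an engineer would, in place of code of your own. Each camera call takes 0.05 s, during which the arm holds its last target. There are 200 camera calls.

## Working session

There is one attempt and no reset: what is moved stays moved. The work goes in short steps, each a Python script; the robot and the scene stay as the last script left them, time stands still between calls to the robot, and variables do not carry over. Pictures are saved under pics/ and viewed, at most 10 in all, crops included, and the job is handed in when it is done.

```bash
mkdir -p pics; python3 - <<'E'
from workcell import robot
import cv2,numpy as np
a=robot.capture("scene");b=robot.capture("top")
cv2.imwrite("pics/scene.png",cv2.cvtColor(a,cv2.COLOR_RGB2BGR));cv2.imwrite("pics/top.png",cv2.cvtColor(cv2.resize(b,(800,600)),cv2.COLOR_RGB2BGR))
for n in ["cap","housing","tray","offcut"]:
  for c in ["top","scene"]:
    print(n,c,[(np.round(d["centre"],3).tolist(),round(d["confidence"],2)) for d in robot.spot_in(n,c)])
m=robot.camera_model("top");print(m)
s=robot.read_state();print(s["time"],s["orientation"],s["finger_gap"],s["contact_force"])
E
```

```text
cap top [([0.462, -0.162, 0.119], 0.85), ([0.602, -0.175, 0.016], 0.64)]
cap scene [([0.418, -0.02, 0.025], 0.83), ([0.474, -0.179, 0.117], 0.72), ([0.622, -0.183, 0.024], 0.61)]
housing top [([0.468, -0.156, 0.052], 0.77)]
housing scene [([0.495, -0.183, 0.052], 0.69)]
tray top [([0.58, 0.193, 0.005], 0.97), ([0.317, -0.208, 0.024], 0.71)]
tray scene [([0.582, 0.189, 0.003], 0.6), ([0.492, -0.185, 0.051], 0.48)]
offcut top [([0.559, -0.001, 0.016], 0.76)]
offcut scene [([0.567, -0.005, 0.02], 0.64)]
{'mtx': array([[381.25339319,   0.        , 260.42899643],
       [  0.        , 381.25339319, 188.4721166 ],
       [  0.        ,   0.        ,   1.        ]]), 'rvec': array([ 2.13938895, -2.18790354,  0.11757362]), 'tvec': array([-0.01362936,  0.56327173,  0.95465473])}
0.5 [ 9.93746644e-01  1.11658435e-01 -1.06919824e-05 -2.10336068e-05] 0.997675757545745 [0.54828417 0.16725147 0.29112511]
```

View pics/top.png

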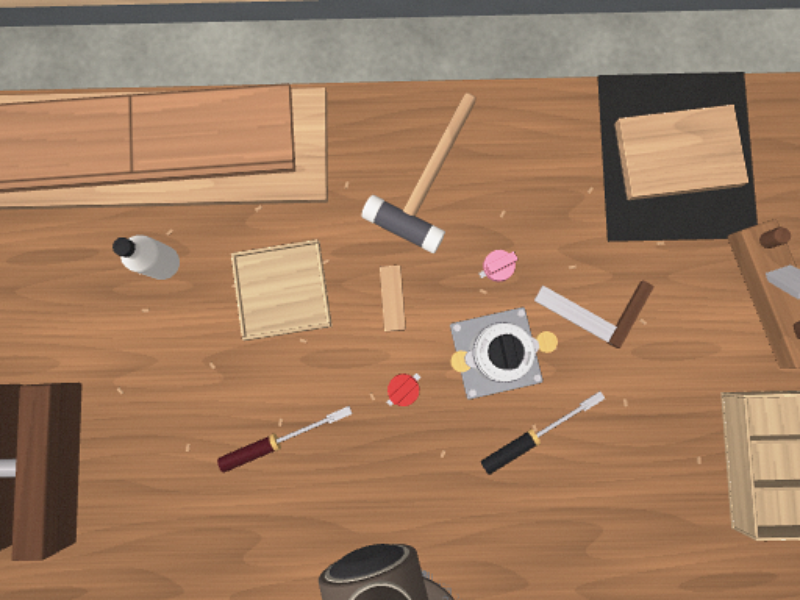

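View pics/scene.png

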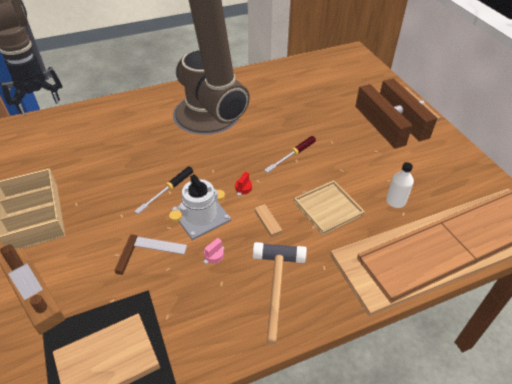

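The top view shows the look-alikes (in 800x600 pixels). The black cap is in the housing at (505,351), a pink cap at (499,265) and a red cap at (403,389). The description asks for black and in the housing, so I choose (505,351). The base plate corners are at (450,325), (522,308), (541,380) and (470,398). The tray corners are at (232,253), (319,241), (330,326) and (243,339).

```bash
cat > h.py <<'E'
from workcell import robot
import cv2,numpy as np
from scipy.spatial.transform import Rotation as R
def ray(cam,uv,z,pose=None):
    m=robot.camera_model(cam);K=m["mtx"]
    d=np.linalg.inv(K)@[uv[0],uv[1],1]
    if cam=="wrist":
        T=m["tool_from_camera"];p,q=pose;Rw=R.from_quat(q).as_matrix()
        o=np.array(p)+Rw@T[:3,3];d=Rw@T[:3,:3]@d
    else:
        Rc=cv2.Rodrigues(m["rvec"])[0];o=-Rc.T@m["tvec"];d=Rc.T@d
    return o+d*(z-o[2])/d[2]
def down(yaw): # tool x at yaw (world), z down
    c,s=np.cos(yaw),np.sin(yaw)
    return R.from_matrix(np.array([[c,s,0],[s,-c,0],[0,0,-1]])).as_quat()
E
python3 - <<'E'
from h import *
k=.64
for nm,cs,z in [("housing",[(450,325),(522,308),(541,380),(470,398)],.012),("tray",[(232,253),(319,241),(330,326),(243,339)],.018)]:
    P=np.array([ray("top",(u*k,v*k),z)[:2] for u,v in cs]);print(nm,P.mean(0).round(4))
    for i in range(4):
        e=P[(i+1)%4]-P[i];print(np.linalg.norm(e).round(4),np.degrees(np.arctan2(e[1],e[0])).round(1))
print(ray("top",(505*k,351*k),.13))
b=cv2.imread("pics/top.png")[300:410,430:570];cv2.imwrite("pics/crop.png",cv2.resize(b,None,fx=5,fy=5))
hx=ray("top",(505*k,351*k),.13)[:2]
for yaw in np.radians([-75,-15,15,75,105,165,-165,-105]):
    for z in (.15,.3):
        j=robot.solve_ik([hx[0],hx[1],z],down(yaw));print(np.degrees(yaw).round(),z,None if j is None else np.round(j,2))
E
```

```text
housing [ 0.4643 -0.1722]
0.1246 -78.0
0.1234 -167.7
0.1218 102.7
0.125 13.6
tray [0.5776 0.185 ]
0.1483 -83.3
0.1455 -173.1
0.1462 97.2
0.147 7.7
[ 0.46495855 -0.16873293  0.13      ]
-75.0 0.15 [-0.35  0.08 -0.27  1.22  0.   -2.18]
-75.0 0.3 [-0.35  0.08  0.06  1.55  0.   -2.18]
-15.0 0.15 [-0.35  0.08 -0.27  1.22  0.    3.06]
-15.0 0.3 [-0.35  0.08  0.06  1.55  0.    3.06]
15.0 0.15 [-0.35  0.08 -0.27  1.22  0.    2.53]
15.0 0.3 [-0.35  0.08  0.06  1.55  0.    2.53]
75.0 0.15 [-0.35  0.08 -0.27  1.22  0.    1.48]
75.0 0.3 [-0.35  0.08  0.06  1.55  0.    1.48]
105.0 0.15 [-0.35  0.08 -0.27  1.22  0.    0.96]
105.0 0.3 [-0.35  0.08  0.06  1.55  0.    0.96]
165.0 0.15 [-0.35  0.08 -0.27  1.22  0.   -0.09]
165.0 0.3 [-0.35  0.08  0.06  1.55  0.   -0.09]
-165.0 0.15 [-0.35  0.08 -0.27  1.22  0.   -0.61]
-165.0 0.3 [-0.35  0.08  0.06  1.55  0.   -0.61]
-105.0 0.15 [-0.35  0.08 -0.27  1.22  0.   -1.66]
-105.0 0.3 [-0.35  0.08  0.06  1.55  0.   -1.66]
```

View pics/crop.png

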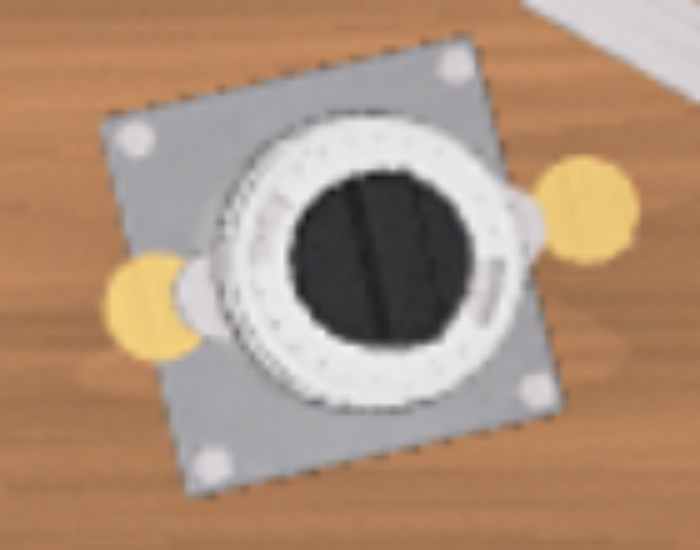

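The crop confirms it: the black cap sits in the white neck at crop (380,258), with its bar nearly along housing x. The gaps are at crop (270,225) and (488,290), which gives a housing yaw of about 13°. Next I hover and look with the wrist camera.

```bash
python3 - <<'E'
from h import *
robot.move_ptp([0.465,-0.170,0.27],down(np.radians(13)))
s=robot.read_state();p,q=s["ee_pos"],s["orientation"]
a=robot.capture("wrist");np.savez("w.npz",p=p,q=q);cv2.imwrite("pics/wrist.png",cv2.cvtColor(a,cv2.COLOR_RGB2BGR))
m=robot.camera_model("wrist");print(m,p,s["time"],s["joint_pos"],s["contact_force"])
T=m["tool_from_camera"];Rw=R.from_quat(q).as_matrix()
for X in ([.465,-.17,.15],[.4643,-.1722,.11]):
    c=np.linalg.inv(T)@np.r_[Rw.T@(np.array(X)-p),1];u=m["mtx"]@c[:3];print(u/u[2])
E
```

```text
{'mtx': array([[305.74183009,   0.        , 255.54693354],
       [  0.        , 305.74183009, 193.41616061],
       [  0.        ,   0.        ,   1.        ]]), 'tool_from_camera': array([[-1.49546164e-04, -9.60327260e-01, -2.78875478e-01,
         7.08489924e-02],
       [ 9.99998956e-01, -5.44363129e-04,  1.33830607e-03,
        -1.90449238e-03],
       [-1.43702133e-03, -2.78874987e-01,  9.60326339e-01,
        -1.43089660e-01],
       [ 0.00000000e+00,  0.00000000e+00,  0.00000000e+00,
         1.00000000e+00]])} [ 0.46475566 -0.1706717   0.26989564] 2.2833 [-3.51809018e-01  7.26434741e-02 -1.45321841e-02  1.48376067e+00
 -2.19936764e-04  2.56392200e+00] [ 0.13774846  0.1475166  -0.04921558]
[256.5851082  187.01036242   1.        ]
[258.34932549 177.93912611   1.        ]
```

View pics/wrist.png

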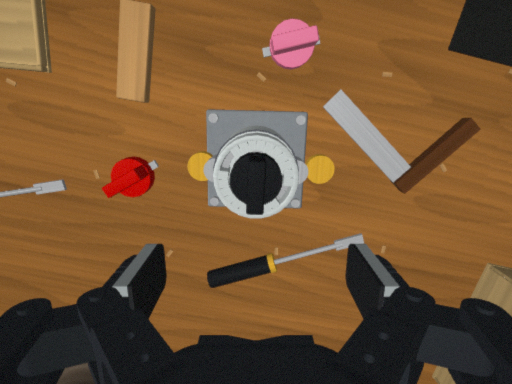

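The wrist view shows the housing plate square to the image (corners (207,111), (307,111), (207,207), (303,208)). The neck centre is near (256,175), with the bar running vertically from (256,155) to (256,212). I'll measure these numerically on an enlarged crop.

```bash
python3 - <<'E'
from h import *
w=np.load("w.npz");pose=(w["p"],w["q"])
a=cv2.imread("pics/wrist.png");g=cv2.cvtColor(a,cv2.COLOR_BGR2GRAY)
P=np.array([ray("wrist",c,.012,pose)[:2] for c in [(207,111),(307,111),(303,208),(207,207)]])
print("plate",P.mean(0));
for i in range(4):
    e=P[(i+1)%4]-P[i];print(np.linalg.norm(e).round(4),np.degrees(np.arctan2(e[1],e[0])).round(1))
# neck rim outer (white)
m=np.zeros_like(g);m[110:235,195:320]=1
wh=((g>185)&(m>0)).astype(np.uint8)
c=max(cv2.findContours(wh,cv2.RETR_EXTERNAL,cv2.CHAIN_APPROX_NONE)[0],key=cv2.contourArea)
W=np.array([ray("wrist",tuple(x[0]),.11,pose)[:2] for x in c])
(ctr,r)=cv2.minEnclosingCircle(W.astype(np.float32));print("rim",ctr,r)
bk=((g<60)&(m>0)).astype(np.uint8);bk[:, :215]=0;bk[:,297:]=0
c=max(cv2.findContours(bk,cv2.RETR_EXTERNAL,cv2.CHAIN_APPROX_NONE)[0],key=cv2.contourArea)[:,0]
print("black px",c.min(0),c.max(0))
W=np.array([ray("wrist",tuple(x),.12,pose)[:2] for x in c if x[1]<190])
A=np.c_[2*W,np.ones(len(W))];s=np.linalg.lstsq(A,(W**2).sum(1),rcond=None)[0];print("plug",s[:2],np.sqrt(s[2]+s[:2]@s[:2]))
cr=cv2.resize(a[115:225,190:325],None,fx=5.5,fy=5.5,interpolation=cv2.INTER_CUBIC)
cv2.imwrite("pics/wcrop.png",cv2.convertScaleAbs(cr,alpha=2.2,beta=0))
E
```

```text
plate [ 0.46316611 -0.17028031]
0.1267 -77.1
0.1298 -166.8
0.1329 102.3
0.1284 10.4
rim (0.4641481935977936, -0.16772785782814026) 0.04361345246434212
black px [230 152] [281 213]
plug [ 0.46566679 -0.16896244] 0.025008536890398992
```

View pics/wcrop.png

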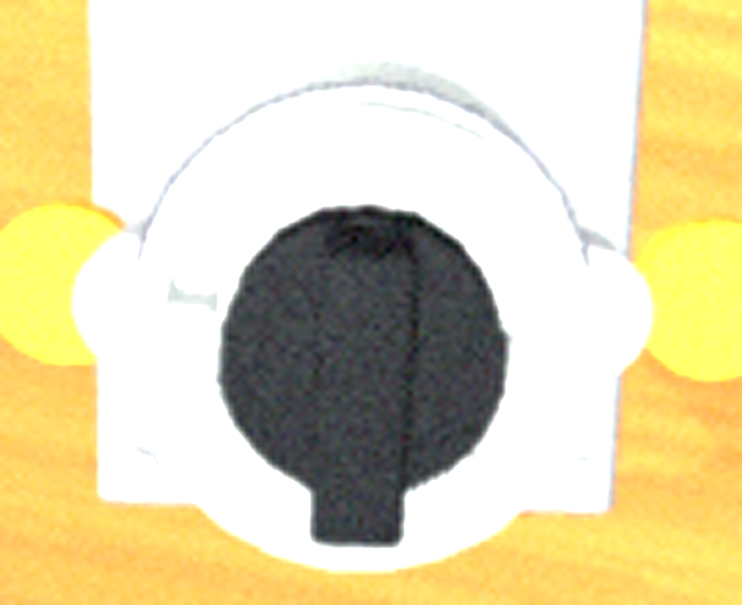

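The crop shows the bar aligned with housing x to within about 2° (clockwise), with a gap notch visible at crop (190,290). I'll grasp at (0.465, -0.169) with yaw 11.5°, starting with a light grip.

```bash
python3 - <<'E'
from h import *
def st(t):
    s=robot.read_state();print(t,round(s["time"],2),np.round(s["ee_pos"],4),"F",np.round(s["contact_force"],1),"M",np.round(s["moment"],2),"gap",round(s["finger_gap"],3),"gf",np.round(s["gripper_force"],1))
q=down(np.radians(11.5))
robot.move_ptp([.465,-.169,.17],q);robot.wait(.2);st("above")
print(robot.line_to([.465,-.169,.1285],velocity=.06,max_force=6));robot.wait(.2);st("down")
robot.gripper_close(20);robot.wait(.3);st("closed")
E
```

```text
above 3.02 [ 0.4663 -0.1697  0.1724] F [-0.9  0.5 -0.4] M [ 0.05  0.01 -0.02] gap 1.0 gf 0.0
False
down 4.06 [ 0.4652 -0.1691  0.1289] F [ 0.9 -0.3  0.6] M [-0.03 -0.07 -0.07] gap 0.997 gf 0.0
closed 4.99 [ 0.4651 -0.1692  0.1287] F [-0.1 -1.3  2.1] M [-0.22  0.06  0.04] gap 0.182 gf 26.9
```

```bash
python3 - <<'E'
from h import *
robot.gripper_close(60);robot.wait(.2)
s=robot.read_state();z0=.1285;prev=None;print(np.round(s["contact_force"],1),s["gripper_force"])
def meas():
    F=[];
    for _ in range(5): robot.wait(.03);s=robot.read_state();F.append(s["contact_force"])
    return s,np.mean(F,0)
s,F=meas();print(F.round(2));L=[]
d=0
while d<.0150:
    d+=.001 if d<.002 else .0005
    hit=robot.line_to([.465,-.169,z0-d],velocity=.02,max_force=8)
    s,F=meas();L.append(F[2])
    print(round(d*1e3,1),round(s["ee_pos"][2]*1e3,2),F.round(1),round(s["moment"][2],2),round(s["time"],1),hit)
    if hit or F[2]>13 or (len(L)>4 and d>.003 and L[-1]-np.median(L[-4:-1])>1.5):break
E
```

```text
[-0.2 -2.7  3.3] 62.70170331001282
[-0.67 -2.72  3.27]
1.0 127.55 [-0.3 -2.5  3.6] 0.01 6.0 False
2.0 126.58 [ 0.3 -3.   3.5] -0.01 6.4 False
2.5 126.03 [ 0.6 -3.   3.7] 0.06 6.8 False
3.0 125.55 [ 0.4 -2.6  4. ] -0.02 7.2 False
3.5 125.04 [ 0.6 -2.9  4.3] 0.05 7.7 False
4.0 124.53 [ 1.2 -3.   4.1] 0.02 8.1 False
4.5 124.01 [ 0.9 -3.3  4.2] 0.02 8.5 False
5.0 123.51 [ 1.2 -2.7  4.4] -0.03 8.9 False
5.5 123.01 [ 1.6 -2.9  4.8] 0.0 9.3 False
6.0 122.51 [ 1.4 -2.9  4.7] 0.02 9.7 False
6.5 122.04 [ 1.5 -2.9  5.1] -0.02 10.2 False
7.0 121.53 [ 1.4 -2.5  5.3] 0.0 10.6 False
7.5 121.1 [ 1.7 -2.4  5.6] -0.02 11.0 False
8.0 121.05 [ 0.1 -2.2  8.8] -0.01 11.4 False
```

The ledge is felt at a TCP height of about 121.1 mm. I back off 0.4 mm and twist in small steps, watching the moment and easing the side load.

```bash
cat > tw.py <<'E'
from h import *
def meas(n=3):
    F=[];M=[]
    for _ in range(n): robot.wait(.02);s=robot.read_state();F.append(s["contact_force"]);M.append(s["moment"])
    return s,np.mean(F,0),np.mean(M,0)
def yaw(s): 
    m=R.from_quat(s["orientation"]).as_matrix();return np.degrees(np.arctan2(m[1,0],m[0,0]))
def twist(xy,z,y,goal,step,lim=.45):
    xy=np.array(xy,float)
    while y<goal-.1:
        y=min(y+step,goal)
        hit=robot.line_to([*xy,z],rotation=down(np.radians(y)),velocity=.03,max_force=8)
        s,F,M=meas()
        print(round(y,1),yaw(s).round(1),(np.array(s["ee_pos"])*1e3).round(2),F.round(1),"Mz",M[2].round(2),round(s["time"],1),hit)
        if hit or abs(M[2])>lim: print("STOP");break
        dxy=np.clip(F[:2]/5000,-.0005,.0005);xy+=np.where(abs(F[:2])>1.5,dxy,0)
    return xy,y
E
python3 - <<'E'
from tw import *
robot.line_to([.465,-.1693,.12145],velocity=.02);s,F,M=meas();print(F.round(1),M.round(2),s["ee_pos"])
print(twist([.465,-.1693],.12145,11.5,26.5,5))
E
```

```text
[ 2.2 -1.9  5.1] [-0.36 -0.38 -0.  ] [ 0.4650106  -0.1690288   0.12149181]
16.5 16.5 [ 464.66 -168.73  121.26] [ 1.1 -0.9  5.3] Mz 0.02 12.0 False
21.5 21.5 [ 464.44 -168.6   121.17] [ 0.2 -0.6  4.8] Mz 0.06 12.3 False
26.5 26.5 [ 464.37 -168.54  121.14] [ 0.1 -0.3  5.1] Mz 0.07 12.6 False
(array([ 0.465 , -0.1693]), 26.5)
```

```bash
python3 - <<'E'
from tw import *
print(twist([.4645,-.1688],.1214,26.5,73,6))
robot.wait(.2);s,F,M=meas(5);print(F.round(1),M.round(2),s["finger_gap"],s["time"])
E
```

```text
32.5 32.4 [ 464.02 -168.29  121.16] [ 0.5 -0.1  4.8] Mz 0.07 12.9 False
38.5 38.4 [ 463.97 -168.22  121.14] [-0.   0.3  5.2] Mz 0.04 13.2 False
44.5 44.4 [ 463.89 -168.21  121.1 ] [-0.2  0.3  5.1] Mz 0.05 13.5 False
50.5 50.4 [ 463.89 -168.18  121.11] [-0.1 -0.4  5. ] Mz 0.08 13.8 False
56.5 56.4 [ 463.88 -168.2   121.11] [-0.3  0.5  5.5] Mz 0.05 14.2 False
62.5 62.4 [ 463.83 -168.19  121.09] [-0.4 -0.1  5.4] Mz 0.06 14.5 False
68.5 68.4 [ 463.82 -168.19  121.1 ] [-0.3  0.2  4.8] Mz 0.06 14.8 False
73 72.9 [ 463.84 -168.21  121.08] [-0.6  0.7  5.1] Mz 0.05 15.1 False
(array([ 0.4645, -0.1688]), 73)
[-0.1  0.   5.3] [-0.04  0.07  0.06] 0.178384542869385 15.35
```

```bash
python3 - <<'E'
from tw import *
for z in (.1285,.133,.137,.145,.16):
    hit=robot.line_to([.464,-.1684,z],velocity=.04,max_force=9);s,F,M=meas()
    print(z,(np.array(s["ee_pos"])*1e3).round(2),F.round(1),M.round(2),round(s["time"],1),hit)
    if hit or F[2]<-4: print("STOP");break
E
```

```text
0.1285 [ 463.64 -168.11  128.35] [-0.1 -0.1  3.1] [ 0.05  0.09 -0.04] 15.7 False
0.133 [ 463.71 -168.19  132.81] [-1.   0.6  2.5] [0.18 0.16 0.01] 16.0 False
0.137 [ 463.79 -168.38  136.66] [ 0.1 -0.  -0.7] [ 0.    0.02 -0.01] 16.3 False
0.145 [ 464.11 -168.45  145.15] [ 0.4 -0.1 -1.1] [-0.01 -0.   -0.01] 16.7 False
0.16 [ 464.01 -168.42  160.02] [-0.1  0.6 -1.2] [ 0.01 -0.03  0.02] 17.3 False
```

```bash
python3 - <<'E'
from tw import *
robot.line_to([.464,-.1684,.26],velocity=.15)
q=down(np.radians(73));robot.line_to([.578,.187,.26],rotation=q,velocity=.15);robot.wait(.2)
s,F,M=meas();print(s["ee_pos"],F.round(1),M.round(2),s["finger_gap"],s["time"])
a=robot.capture("wrist");cv2.imwrite("pics/w2.png",cv2.cvtColor(a,cv2.COLOR_RGB2BGR))
print(robot.spot_in("tray","wrist")[:2])
E
```

```text
[0.57798494 0.1868467  0.26008668] [ 0.1 -0.4 -2.3] [-0.02  0.02 -0.  ] 0.1736016819578446 21.025
[{'centre': [0.5891, 0.2058, 0.0066], 'confidence': 0.85}]
```

View pics/w2.png

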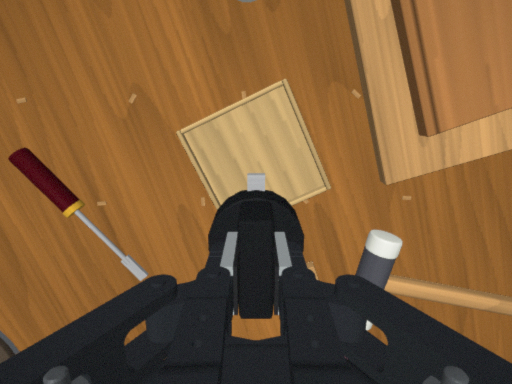

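The cap is held upright. The tray's corners are at (178,132), (286,80) and (329,187). I'll check the tray centre from the diagonal, then lower gently.

```bash
python3 - <<'E'
from tw import *
s=robot.read_state();pose=(s["ee_pos"],s["orientation"])
c=(ray("wrist",(178,132),.018,pose)+ray("wrist",(329,187),.018,pose))[:2]/2;print("tray",c)
t=np.array([.578,.187])
if np.linalg.norm(c-t)<.02: t=(t+c)/2
robot.line_to([*t,.06],velocity=.12);robot.line_to([*t,.041],velocity=.04);robot.wait(.15)
hit=robot.line_to([*t,.030],velocity=.015,max_force=3);s,F,M=meas();print(hit,s["ee_pos"],F.round(1),M.round(2),s["time"])
E
```

```text
tray [0.57838174 0.19117063]
True [0.57838672 0.18915489 0.0347876 ] [-0.3  0.4  4.9] [0.01 0.03 0.02] 24.2583
```

```bash
python3 - <<'E'
from tw import *
x,y,z=robot.read_state()["ee_pos"]
robot.line_to([x,y,.0349],velocity=.02)
robot.release();robot.wait(.3)
robot.line_to([x,y,.12],velocity=.06);robot.line_to([x,y,.26],velocity=.15)
robot.move_ptp([.42,.05,.30],down(np.radians(73)));robot.wait(.3)
s,F,M=meas();print(s["finger_gap"],F.round(1),s["time"])
a=robot.capture("top");print([(np.round(d["centre"],3),d["confidence"]) for d in robot.spot_in("cap","top")])
cv2.imwrite("pics/end.png",cv2.cvtColor(cv2.resize(a,(800,600)),cv2.COLOR_RGB2BGR))
E
```

```text
0.9983265488754224 [-0.4 -0.2 -0.4] 29.3583
[(array([0.575, 0.187, 0.028]), 0.95), (array([ 0.602, -0.175,  0.019]), 0.61), (array([ 0.408, -0.014,  0.026]), 0.59)]
```

View pics/end.png

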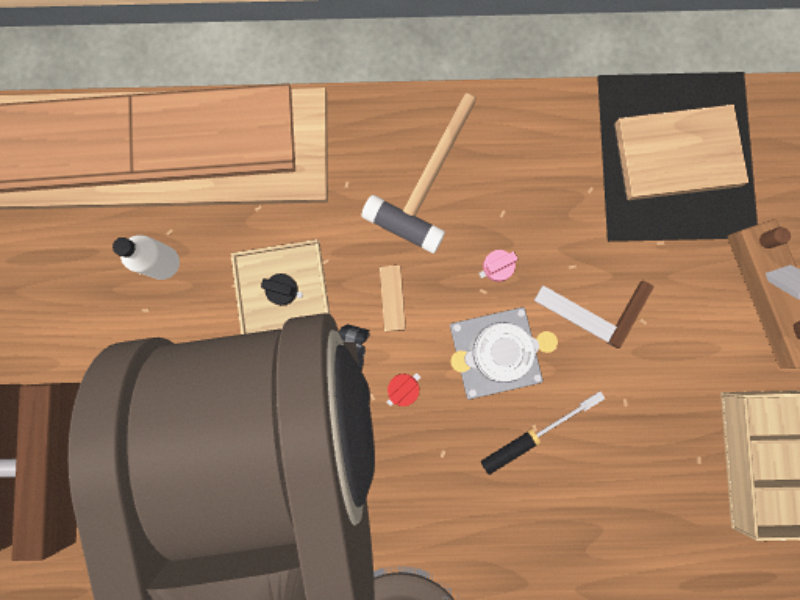

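The cap stands upright near the middle of the tray at (280,289), and the neck at (505,351) is empty. The bystanders in view have not moved; the red chisel is hidden behind the arm.

```bash
python3 -c "
from workcell import robot
print(robot.finish_job())"
```

```text
the job is handed in; nothing more can be done
None
```

The cap was pressed, turned out of the neck, set upright near the middle of the tray and released, and the job was handed in at about 30 s; no verdict came back.

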